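Sweep counted tablets into the tray's trough

ROBOT

A 6-joint arm with a two-finger parallel gripper is mounted at the origin on a cart in front of the work surface, level with it; the furniture and walls round the work are solid. World frame = base frame: x ahead of the robot, y to its left, z up, the work surface at z = 0. Lengths are in m, angles in rad, forces in N, time in s.
With the tool pointing down it reaches from about 0.425 to 0.95 m from the base axis. Payload 3.5 kg.
Tool frame: the origin (TCP) lies between the finger pads; the fingertips stand 19 mm ahead of it and the grasp point (between the pads) is the TCP (ctrl.nose_length is the distance from the TCP to the fingertips, in m); z points along the fingers, y is the line along which they close (so a half turn about z gives the same grasp; the last joint's range is limited). The gripper opens to 85 mm and grips with 20 to 120 N. Pads are 22 mm wide; open, the fingers measure 114 mm over their backs; the gripper's body (76 mm by 85 mm) begins 54 mm behind the grasp point. The pads swing forward as they close: fully open they stand 13 mm farther back than shut.
Start: joints at [1.163, 0.286, 1.577, -0, 1.279, -0.15], TCP at [0.172, 0.653, 0.25] pointing down, gripper open.
Joint ranges: [-2.77, 2.77], [-0.9, 2.22], [0.21, 2.48], [-1.53, 4.67], [0.24, 2.81], [-2.84, 2.84]. Speed limits (rad/s): [2.79, 2.79, 3.14, 3.14, 3.14, 3.14].

INTERFACE

Orientations are given as a unit quaternion [x, y, z, w].
In Python, from plant import ctrl gives the robot as it stands.
- The arm moves only by the tool apply_moves, never from a script. Its argument "series" is a list of rows, each a list of 6 numbers: the shift along the world's x, y, z scaled (see below), then the turn, a rotation vector about the world's x, y, z scaled (see below). A call has 1 to 20 rows; each row is the pose to reach, as a shift and turn from the pose commanded when the call began; what a row does not reach only later rows make up. The controller multiplies each number of a shift by 0.8 m and each number of a turn by 45 degrees. A row lasts 1/8 s, in which the tool goes at most 62.5 mm and 10.7 degrees, less where a joint would pass 70% of its speed; a pose out of reach is approached as far as the arm can. A call with a number of a shift or a turn outside -1 to 1 is refused whole. A call with a gripper value outside its range is refused whole. "jaw" is the opening, from 0 (shut) to 1 (fully open), set as the call begins (left out, the last holds). The fingers move at their own pace and stop on an object; "squeeze" is the grip in N (left out, the last holds). Time passes only in rows, so rows that repeat a pose let the fingers close. It gives the time, the measured TCP pose, the force, the opening and the grip force at its end, in the units of the state.
- ctrl.get_state(): the state, without advancing time (a new reading comes with each control period).
- ctrl.read_camera(name): name is "scene" or "top" or "wrist"; returns the picture (384x512x3 uint8, red, green, blue); there is no depth.
- ctrl.get_calibration(name): a dict with "fx", "fy", "cx", "cy" (pixels), "xyz" and "orientation" of the camera in the world; the wrist camera has in their place "hand_eye" (4x4, takes a point from camera to tool coordinates, whose origin is the TCP and whose axes are the flange's). Camera axes: x right, y up, looking along -z (the intrinsics and any distortion apply to the point x, -y, -z); pixel columns grow to the right and rows downward; lengths in m; the calibration is good to about 2 mm. A picture is of the moment at which its call begins: read the wrist's pose just before it. get_calibration takes no time and is no camera call.
- ctrl.sign_off(): hands the job in; it is judged then, once.
Trained networks look in the newest picture that a camera, given by its name, has taken for a name from the list of things; names that differ only in an ending like _2 or _b are one class to them, and where a whole thing is asked for, a point or a joint stands for the part that bears it (a point fixed in the world has none). Each returns a list of dicts, best first, with "p" (0 to 1); they miss things now and then, are a little off and sometimes report something else, mostly with a low value. They report only what shows in the picture. A call takes as long as a camera call. They do not tell look-alikes from the thing itself.
- ctrl.boxes_of(thing, camera): "xy" ([column, row] as shares, 0 to 1, of the picture: columns of its width, rows of its height, amid what is visible of it).
- ctrl.silhouettes(thing, camera): "pixels" (384x512 bool, what is visible of it) and "xy" ([column, row] as shares, 0 to 1, of the picture: columns of its width, rows of its height, amid what is visible of it).
The state is a dict: "time": time; "qpos": joint angles; "dq": joint speeds; "joint_efforts": joint torques, N m; "eef_pos": TCP position; "tcp_rot": TCP orientation; "contact_force": force on the tool from outside, world axes, zero at the start; "wrist_torque": the same for the moment, N m; "opening": opening from 0.0 (shut) to 1.0 (fully open); "finger_force": force on a finger pad.
Only numpy, scipy, OpenCV 4.12 (cv2) and the standard library are available. Lean on these libraries where they do the work, as an engineer would, in place of code of your own. Each camera call takes 0.05 s, during which the arm holds its last target. There are 200 camera calls.

TASK

The tablets on the counting tray have been counted: take the scraper from its stand and sweep all five off the plate into the trough, never touching a tablet with the fingers. Then stand the scraper back fully down in its stand and shut the trough's lid flat over the tablets; leave everything else where it is.

Things in the scene. Friction and masses are not known exactly. Their poses are not given: they have to be found in the camera images.
- tray: Steel tablet counting tray, fixed, 128 mm (its x) by 209 mm (its y), origin at the centre of its underside, z up. From y = -100 to +45 mm: flat plate, top at z = 30 mm, 118 mm wide inside (x = -59 to +59) between 5 mm rims that rise to z = 40 mm on both sides and at the back (y = -100 to -105). At y = +45 mm the plate ends without a rim and drops sheer into the trough.
- trough (a point): Centre of the trough's floor, at (0, 71, 7) mm in the tray's frame. The trough runs from y = +45 to +97 mm there, as wide as the plate; its outer wall (y = 97 to 104 mm) ends at z = 31 mm.
- plate_back (a point): Point on the plate's top in the clear strip behind the tablets, at (0, -80, 30) mm in the tray's frame; no tablet centre starts further back than y = -46 mm.
- trough_lid (a joint): White lid of the trough, 112 by 62 mm, 4 mm thick, hinged on the trough's outer wall (axis along the tray's x through (0, 101, 35) mm in the tray's frame). Rad: 0 = shut, level, its top at z = 37 mm; pi/2 = upright; 2.1 = leaning outward on its stop. Starts open at 1.65 to 2.05. A friction hinge: it stays where it is left, moves under about 1 N at its edge, and must be brought all the way down.
- lid_edge (a point): Middle of the lid's free edge, 60 mm from the hinge axis.
- scraper: Hand scraper: blade 106 mm long (its x), with a rubber lip 6 mm thick (its y; 3 mm above the lip), and along its top a grey grip bar 96 mm long, 18 mm thick, 28 mm high (z = 52 to 80 mm); about 0.14 kg. Origin at the centre of the lip's lower edge, z up. The same both ways round. It starts standing in its stand, blade along the stand's x.
- scraper_grip (a point): Centre of the scraper's grip bar, 66 mm above the lip's lower edge.
- stand: White stand for the scraper, fixed: base 144 mm (x) by 64 mm (y), 6 mm thick, origin at the centre of its underside. V slot along its x, closed at both ends: 116 mm long inside, about 9 mm wide at the bottom, 23 mm at the mouth, floor at z = 6 mm, top at z = 34 mm. A parked scraper stands on the slot's floor, its origin 6 mm over the stand's.
- tablet_bottle: White screw-capped tablet bottle, 56 mm across, 85 mm high, origin at the centre of its underside; a bystander.
- spare_tape: Roll of tape lying flat, 46 mm across, 19 mm high, origin under its centre; a bystander.
- black_marker: Black marker lying flat, 136 mm long (its y), origin under its middle; a bystander.
- tablet_1: Round brown scored tablet, 22 mm across and 7 mm thick, 10 g, origin at the centre of its underside; it starts lying flat on the tray's plate.
- tablet_2: Round brown scored tablet, 22 mm across and 7 mm thick, 10 g, origin at the centre of its underside; it starts lying flat on the tray's plate.
- tablet_3: Round brown scored tablet, 22 mm across and 7 mm thick, 10 g, origin at the centre of its underside; it starts lying flat on the tray's plate.
- tablet_4: Round brown scored tablet, 22 mm across and 7 mm thick, 10 g, origin at the centre of its underside; it starts lying flat on the tray's plate.
- tablet_5: Round brown scored tablet, 22 mm across and 7 mm thick, 10 g, origin at the centre of its underside; it starts lying flat on the tray's plate.
Not all that is in view belongs to the job. What is shaped like the stand but turquoise or yellow is not meant.

How it is judged:
On the way, in this order (a step that is already met when the one before it is completed fails the run):
1. the scraper is lifted out of its stand while all the tablets still lie on the plate (distance between scraper and stand above 0.06 m and z of each of tablet_1, tablet_2, tablet_3, tablet_4, tablet_5 in the frame of tray above 0.0285 m), for 0.1 s.
2. with the scraper out of its stand, all five tablets have gone over the plate's edge into the trough (distance between scraper and stand above 0.06 m and y of tablet_1 in the frame of tray between 0.042 and 0.1 m and x of tablet_1 in the frame of tray between -0.062 and 0.062 m and z of tablet_1 in the frame of tray between 0 and 0.0285 m and y of tablet_2 in the frame of tray between 0.042 and 0.1 m and x of tablet_2 in the frame of tray between -0.062 and 0.062 m and z of tablet_2 in the frame of tray between 0 and 0.0285 m and y of tablet_3 in the frame of tray between 0.042 and 0.1 m and x of tablet_3 in the frame of tray between -0.062 and 0.062 m and z of tablet_3 in the frame of tray between 0 and 0.0285 m and y of tablet_4 in the frame of tray between 0.042 and 0.1 m and x of tablet_4 in the frame of tray between -0.062 and 0.062 m and z of tablet_4 in the frame of tray between 0 and 0.0285 m and y of tablet_5 in the frame of tray between 0.042 and 0.1 m and x of tablet_5 in the frame of tray between -0.062 and 0.062 m and z of tablet_5 in the frame of tray between 0 and 0.0285 m), for 0.1 s.
At the end, for the whole second after the job is handed in: All five tablets lie in the trough, below the plate's level; the lid is shut to within 0.08 rad; the scraper stands upright (within 0.15 rad) on the floor of its stand's slot (lip no more than 5 mm off the floor, within 12 mm of the middle), and all is at rest (y of tablet_1 in the frame of tray between 0.042 and 0.1 m and x of tablet_1 in the frame of tray between -0.062 and 0.062 m and z of tablet_1 in the frame of tray between 0 and 0.0285 m and y of tablet_2 in the frame of tray between 0.042 and 0.1 m and x of tablet_2 in the frame of tray between -0.062 and 0.062 m and z of tablet_2 in the frame of tray between 0 and 0.0285 m and y of tablet_3 in the frame of tray between 0.042 and 0.1 m and x of tablet_3 in the frame of tray between -0.062 and 0.062 m and z of tablet_3 in the frame of tray between 0 and 0.0285 m and y of tablet_4 in the frame of tray between 0.042 and 0.1 m and x of tablet_4 in the frame of tray between -0.062 and 0.062 m and z of tablet_4 in the frame of tray between 0 and 0.0285 m and y of tablet_5 in the frame of tray between 0.042 and 0.1 m and x of tablet_5 in the frame of tray between -0.062 and 0.062 m and z of tablet_5 in the frame of tray between 0 and 0.0285 m and value of joint trough_lid below 0.08 rad and horizontal distance between scraper and stand below 0.012 m and z of scraper in the frame of stand below 0.011 m and angle between scraper's own z axis and vertical below 0.15 rad and angle between the x axis of scraper and the x axis of stand, either way round below 0.15 rad and linear speed of scraper below 0.02 m/s and linear speed of each of tablet_1, tablet_2, tablet_3, tablet_4, tablet_5 below 0.03 m/s); the robot touches nothing.
It fails at once if a finger touches a tablet (contact force between the fingers and tablet_1 above 0.3 N or contact force between the fingers and tablet_2 above 0.3 N or contact force between the fingers and tablet_3 above 0.3 N or contact force between the fingers and tablet_4 above 0.3 N or contact force between the fingers and tablet_5 above 0.3 N).
It fails at once if the bottle, the tape roll or the marker is moved by more than 20 mm (distance of any of tablet_bottle, spare_tape, black_marker from where it was at the start of the episode above 0.02 m).
It also fails if it takes over 72 s, if anything falls off the work surface, if the arm or the gripper's body presses on something with over 40 N, if the wrist force passes 120 N, or if a joint passes its speed limit or range.

## Working session

There is one attempt and no reset: what is moved stays moved. The work goes in short steps, Python scripts to look and compute and a tool call to move; the robot and the scene stay as the last step left them, time stands still between calls to the robot, and variables do not carry over. Pictures are saved under pics/ and viewed, at most 10 in all, crops included, and the job is handed in when it is done.

Besides the shell and the picture viewer there is one more tool, called after "Request:" by a JSON object that holds its "name" and its "arguments", one argument or row to a line. apply_moves: Moves the arm, as the interface text tells. Shifts and turns lie within -1 to 1; 1 stands for 0.8 m of shift or 45 degrees of turn. Its arguments: {"type":"object","properties":{"series":{"type":"array"},"jaw":{"type":"number"},"squeeze":{"type":"number"}},"required":["series"]}

```bash
mkdir -p pics; ls; cat > h.py <<'E'
import numpy as np, cv2
from scipy.spatial.transform import Rotation as R
from plant import ctrl
def cam(name, st=None):
    c=ctrl.get_calibration(name)
    if 'hand_eye' in c:
        st=st or ctrl.get_state(); T=np.eye(4); T[:3,:3]=R.from_quat(st['tcp_rot']).as_matrix(); T[:3,3]=st['eef_pos']
        M=T@np.array(c['hand_eye'])
    else:
        M=np.eye(4); M[:3,:3]=R.from_quat(c['orientation']).as_matrix(); M[:3,3]=c['xyz']
    return c,M
def ray(cm,uv):
    c,M=cm; d=np.array([(uv[0]-c['cx'])/c['fx'],-(uv[1]-c['cy'])/c['fy'],-1]); d=M[:3,:3]@d
    return M[:3,3],d/np.linalg.norm(d)
def onz(cm,uv,z):
    o,d=ray(cm,uv); return o+d*(z-o[2])/d[2]
def tri(rays):
    A=sum(np.eye(3)-np.outer(d,d) for o,d in rays); b=sum((np.eye(3)-np.outer(d,d))@o for o,d in rays)
    x=np.linalg.solve(A,b); return x,[np.linalg.norm((np.eye(3)-np.outer(d,d))@(x-o)) for o,d in rays]
def proj(cm,p):
    c,M=cm; q=M[:3,:3].T@(np.array(p)-M[:3,3]); return np.array([c['cx']+c['fx']*q[0]/-q[2], c['cy']-c['fy']*q[1]/-q[2]])
def save(n,im): cv2.imwrite('pics/'+n,im[:,:,::-1])
E
python3 - <<'E'
from h import *
np.set_printoptions(precision=3,suppress=True)
ims=[ctrl.read_camera(n) for n in('scene','top')]
save('a.png',np.vstack(ims)[:, :] if 0 else cv2.resize(np.hstack(ims),(800,300)))
save('top.png',ims[1]);save('scene.png',ims[0])
for n in('scene','top','wrist'): print(n,ctrl.get_calibration(n))
for n in('scene','top'):
  for t in('scraper','stand','tray','trough_lid','scraper_grip','tablet_1','lid_edge','trough','tablet_bottle','black_marker','spare_tape'):
    print(n,t,[(round(r['p'],2),np.round(np.array(r['xy'])*[512,384],1).tolist()) for r in ctrl.boxes_of(t,n)])
E
```

```text
pics
scene {'fx': 348.50438122771936, 'fy': 348.50438122771936, 'cx': 257.32585696963065, 'cy': 187.3891313538627, 'xyz': array([ 0.067, -0.675,  0.972]), 'orientation': array([ 0.397, -0.107, -0.218,  0.885])}
top {'fx': 493.8274925855309, 'fy': 493.8274925855309, 'cx': 253.82343287231294, 'cy': 187.66579051074572, 'xyz': array([0.054, 0.141, 2.045]), 'orientation': array([ 0.094, -0.084, -0.648,  0.751])}
wrist {'fx': 311.7991742120537, 'fy': 311.7991742120537, 'cx': 254.3443915564385, 'cy': 193.68960672620156, 'hand_eye': array([[-0.001,  0.946,  0.325,  0.085],
       [ 1.   ,  0.001, -0.   , -0.   ],
       [-0.   ,  0.325, -0.946, -0.124],
       [ 0.   ,  0.   ,  0.   ,  1.   ]])}
scene scraper [(0.49, [230.6, 181.4])]
scene stand [(0.83, [229.1, 195.2]), (0.81, [191.9, 168.7]), (0.71, [179.3, 144.4])]
scene tray [(0.63, [266.1, 246.6])]
scene trough_lid [(0.7, [254.3, 219.5])]
scene scraper_grip [(0.49, [229.8, 180.4])]
scene tablet_1 []
scene lid_edge [(0.98, [251.2, 219.2]), (0.29, [320.4, 314.1])]
scene trough [(0.84, [274.9, 246.2])]
scene tablet_bottle [(0.71, [318.1, 313.9])]
scene black_marker [(0.53, [266.2, 179.5])]
scene spare_tape []
top scraper [(0.6, [222.4, 197.0]), (0.25, [309.0, 214.1])]
top stand [(0.93, [122.5, 203.2]), (0.87, [225.6, 206.3]), (0.69, [175.7, 218.5])]
top tray [(0.68, [308.6, 217.4])]
top trough_lid [(0.62, [281.5, 211.0])]
top scraper_grip [(0.51, [222.5, 201.7])]
top tablet_1 [(0.45, [223.8, 204.6])]
top lid_edge [(0.63, [281.5, 214.8])]
top trough [(0.98, [308.3, 216.7])]
top tablet_bottle [(0.59, [373.4, 230.1])]
top black_marker [(0.45, [243.2, 169.8])]
top spare_tape [(0.41, [333.2, 171.5])]
```

View pics/top.png

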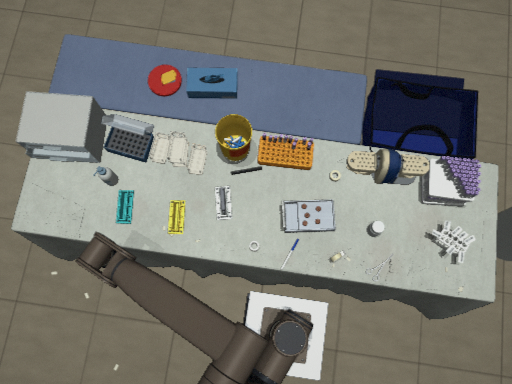

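View pics/scene.png

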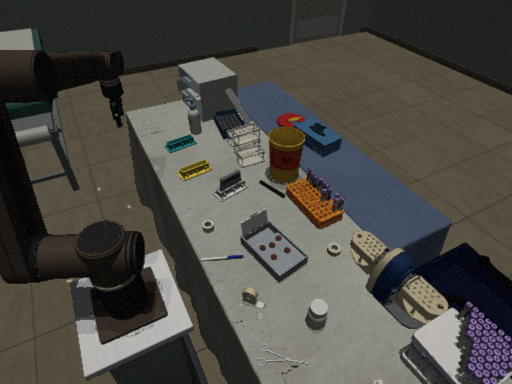

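The top view shows the white stand with the scraper at about (223,202), the tray at (309,216) with its lid on the left at (283,215), the marker at (246,170) and five tablets at col 303-330. The scene view agrees: lid open at (254,220), stand at (230,187). Rough positions next.

```bash
python3 - <<'E'
from h import *
np.set_printoptions(precision=3,suppress=True)
T=cam('top');S=cam('scene')
for n,u in dict(stand=(223,202),tray=(309,216),lid=(283,215),bottle=(376,228),tape=(335,175),tape2=(254,246),marker=(246,170)).items(): print(n,onz(T,u,0.02))
for n,u in dict(stand=(230,187),tray=(272,250)).items(): print(n,onz(S,u,0.03))
print(ctrl.get_state())
E
```

```text
stand [0.494 0.327 0.02 ]
tray [ 0.487 -0.038  0.02 ]
lid [0.476 0.07  0.02 ]
bottle [ 0.478 -0.319  0.02 ]
tape [ 0.681 -0.127  0.02 ]
tape2 [0.33  0.171 0.02 ]
marker [0.647 0.252 0.02 ]
stand [0.484 0.311 0.03 ]
tray [ 0.476 -0.048  0.03 ]
{'time': 1.2, 'qpos': array([ 1.163,  0.286,  1.577, -0.   ,  1.279, -0.15 ]), 'dq': array([-0.001,  0.   ,  0.   ,  0.001,  0.002, -0.   ]), 'joint_efforts': array([  0.001, -40.597, -29.293,  -0.   ,   0.001,  -0.   ]), 'eef_pos': array([0.172, 0.653, 0.25 ]), 'tcp_rot': array([0.129, 0.992, 0.   , 0.   ]), 'contact_force': array([-0.207, -0.188, -0.129]), 'wrist_torque': array([-0.004, -0.029, -0.004]), 'finger_force': 0.0, 'opening': 1.0009677483653452}
```

Request:
{"name": "apply_moves", "arguments": {
  "series": [
    [0.37, -0.34, 0, 0, 0, 0.33],
    [0.37, -0.34, 0, 0, 0, 0.33],
    [0.37, -0.34, 0, 0, 0, 0.33],
    [0.37, -0.34, 0, 0, 0, 0.33],
    [0.37, -0.34, 0, 0, 0, 0.33],
    [0.37, -0.34, 0, 0, 0, 0.33],
    [0.37, -0.34, 0, 0, 0, 0.33],
    [0.37, -0.34, 0, 0, 0, 0.33],
    [0.37, -0.34, 0, 0, 0, 0.33]
  ]
}}

```text
time: 2.33
eef_pos: [0.4676, 0.3811, 0.2503]
tcp_rot: [-0.001, 1.0, 0.0, -0.0]
contact_force: [1.0, -0.8, 0.1]
opening: 1.004
finger_force: 0.0
```

```bash
cat > look.py <<'E'
from h import *
import sys,pickle
# look.py tag things... : wrist picture, state and silhouettes are kept
tag=sys.argv[1]; st=ctrl.get_state(); im=ctrl.read_camera('wrist'); save(tag+'.png',im)
sil={t:ctrl.silhouettes(t,'wrist') for t in sys.argv[2:]}
pickle.dump((st,im,sil),open(tag+'.pkl','wb'))
for t,l in sil.items():
    for r in l:
        n=int(r['pixels'].sum()); b=cv2.minAreaRect(np.argwhere(r['pixels'])[:,::-1].astype(np.float32)) if n else None
        print(t,round(r['p'],2),np.round(np.array(r['xy'])*[512,384],1),n,b)
E
python3 look.py w1 scraper stand scraper_grip
```

```text
scraper 0.87 [199.3 191.6] 2481 ((201.49705505371094, 192.45217895507812), (103.3208999633789, 28.341175079345703), 72.4075698852539)
stand 0.91 [221.3 157.9] 3537 ((208.03366088867188, 178.2649688720703), (116.52228546142578, 55.117183685302734), 75.3236083984375)
stand 0.9 [369.9  98.4] 7464 ((369.41943359375, 101.50259399414062), (133.60792541503906, 61.80656433105469), 88.15238952636719)
scraper_grip 0.88 [200.2 190.6] 2442 ((200.90383911132812, 192.48077392578125), (103.84367370605469, 27.451915740966797), 74.74488067626953)
```

Request:
{"name": "apply_moves", "arguments": {
  "series": [
    [0, -0.15, 0, 0, 0, 0],
    [0, -0.15, 0, 0, 0, 0],
    [0, -0.15, 0, 0, 0, 0],
    [0, -0.15, 0, 0, 0, 0]
  ]
}}

```text
time: 3.02
eef_pos: [0.4679, 0.2613, 0.2507]
tcp_rot: [-0.001, 1.0, 0.0, 0.0]
contact_force: [0.2, 0.6, 0.2]
opening: 1.0
finger_force: 0.0
```

```bash
python3 look.py w2 scraper stand scraper_grip
```

```text
scraper 0.79 [312.2 191.6] 1911 ((315.66778564453125, 190.5059814453125), (107.72400665283203, 20.648923873901367), 79.50852966308594)
stand 0.77 [476.4  95.7] 8131 ((475.83953857421875, 101.64334869384766), (65.81348419189453, 140.0300750732422), 4.455603122711182)
stand 0.66 [299.2 168.4] 4321 ((306.7874450683594, 178.1947021484375), (116.32999420166016, 55.40782165527344), 79.11447143554688)
scraper_grip 0.66 [315.1 195.9] 1862 ((315.415771484375, 190.53140258789062), (106.96666717529297, 20.85735511779785), 80.86982727050781)
scraper_grip 0.4 [ 49.7 172.9] 10254 ((52.821815490722656, 170.70547485351562), (125.18976593017578, 107.46697998046875), 89.16968536376953)
```

View pics/w2.png

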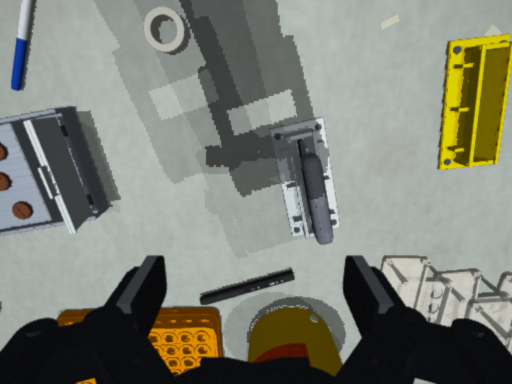

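The wrist view shows the stand (corners about (272,127), (325,118), (339,230), (292,238)), with the grip bar from (310,150) to (322,240); the marker's at (247,286) and the lid at (55,170). Fitting the grip box and stand to the silhouettes of both views.

```bash
cat > fit.py <<'E'
from h import *
import pickle
from scipy.optimize import minimize
def box(x0,x1,y0,y1,z0,z1): return np.array([[x,y,z] for x in(x0,x1) for y in(y0,y1) for z in(z0,z1)])
def mask(cm,pts,p):
    q=pts@R.from_euler('z',p[3]).as_matrix().T+p[:3]
    uv=np.array([proj(cm,a) for a in q])*1.0
    m=np.zeros((384*4,512*4),np.uint8); h=cv2.convexHull(((uv+.5)*4).astype(np.int32)); cv2.fillConvexPoly(m,h,1)
    return cv2.resize(m.astype(np.float32),(512,384),interpolation=cv2.INTER_AREA)
def fit(views,pts,p0,fixz=None):
    # views: list of (cam, mask); p = x,y,z,yaw, maximise IoU
    s=np.array([.01,.01,.01,.1])
    def full(v):
        p=p0+v*s
        if fixz is not None: p[2]=fixz
        return p
    def c(v):
        t=0
        for cm,m in views:
            r=mask(cm,pts,full(v)); t+=1-np.minimum(r,m).sum()/np.maximum(r,m).sum()
        return t/len(views)
    o=minimize(c,np.zeros(4),method='Nelder-Mead',options=dict(initial_simplex=np.vstack([np.zeros(4),np.eye(4)*.8]),maxiter=250,xatol=1e-3,fatol=1e-5))
    return full(o.x),1-o.fun
E
python3 - <<'E'
from fit import *
np.set_printoptions(precision=4,suppress=True)
V={}
for k in('w1','w2'):
    st,im,s=pickle.load(open(k+'.pkl','rb')); cm=cam('wrist',st)
    V[k]=(cm,s)
g=[(V[k][0],V[k][1]['scraper'][0]['pixels'].astype(np.float32)) for k in V]
grip=box(-.048,.048,-.009,.009,.052,.080)
print(tri([ray(V['w1'][0],(201,192.4)),ray(V['w2'][0],(315.5,190.5))]))
for y0 in(1.57,1.45,1.7): print('grip',fit(g,grip,np.array([.5,.325,.006,y0])))
# stand corners (w2 image) on base top
for z in(0.006,): print([onz(V['w2'][0],u,z) for u in((272,127),(325,118),(339,230),(292,238))])
i={'w1':0,'w2':1}
s=[(V[k][0],np.maximum(V[k][1]['stand'][i[k]]['pixels'],V[k][1]['scraper'][0]['pixels']).astype(np.float32)) for k in V]
# union hull of stand and grip: compare masks of both
b=box(-.072,.072,-.032,.032,0,.006)
import fit as F
om=F.mask
F.mask=lambda cm,pts,p: np.maximum(om(cm,b,p),om(cm,grip+[0,0,.006],p))
print('stand',F.fit(s,None,np.array([.5,.325,0,1.57]),fixz=0.))
print('stand freez',F.fit(s,None,np.array([.5,.325,0,1.57])))
for k in V:print(k,[ (round(c[0]),round(c[1])) for c in [proj(V[k][0],(.5,.32,.006))]])
E
```

```text
(array([0.4866, 0.3253, 0.0661]), [np.float64(0.0006869880079952489), np.float64(0.0006869880079954466)])
grip (array([0.492 , 0.3261, 0.0004, 0.2308]), np.float64(0.8541795015335083))
grip (array([0.4726, 0.3164, 0.0441, 0.3155]), np.float64(0.4423738121986389))
grip (array([ 0.4928,  0.3269, -0.0029,  0.2186]), np.float64(0.8485397398471832))
[array([0.4278, 0.2819, 0.006 ]), array([0.4176, 0.343 , 0.006 ]), array([0.5602, 0.3719, 0.006 ]), array([0.5718, 0.311 , 0.006 ])]
stand (array([0.4929, 0.3262, 0.    , 0.2286]), np.float64(0.9541743695735931))
stand freez (array([ 0.4932,  0.326 , -0.0026,  0.2237]), np.float64(0.9561364054679871))
w1 [(205, 187)]
w2 [(302, 186)]
```

Request:
{"name": "apply_moves", "arguments": {
  "series": [
    [0, -0.33, 0, 0, 0, 0],
    [0, -0.33, 0, 0, 0, 0],
    [0, -0.33, 0, 0, 0, 0],
    [0, -0.33, 0, 0, 0, 0],
    [0, -0.33, 0, 0, 0, 0],
    [0, -0.33, 0, 0, 0, 0]
  ]
}}

```text
time: 3.98
eef_pos: [0.4683, -0.0034, 0.2503]
tcp_rot: [-0.0, 1.0, 0.0, -0.0]
contact_force: [-0.6, 0.7, -0.1]
opening: 0.998
finger_force: 0.0
```

```bash
python3 look.py t1 tray trough_lid tablet_1 black_marker
```

```text
tray 0.78 [238.4 174.3] 22002 ((230.4292755126953, 179.0644989013672), (130.53257751464844, 217.87969970703125), 84.50768280029297)
trough_lid 0.65 [323.3 169.2] 2845 ((325.0260009765625, 174.86614990234375), (119.42317199707031, 28.713298797607422), 82.56858825683594)
tablet_1 0.82 [187.9 164.7] 291 ((190.0, 165.0), (18.0, 18.0), 90.0)
tablet_1 0.74 [247.3 208.2] 280 ((247.2500457763672, 210.2500457763672), (17.677669525146484, 18.384777069091797), 45.0)
tablet_1 0.72 [232.4 177.5] 277 ((232.0, 181.0), (18.0, 18.0), 90.0)
tablet_1 0.65 [195.7 209.9] 265 ((197.0, 208.5), (17.0, 18.0), 90.0)
tablet_1 0.61 [237.5 152.9] 325 ((235.5, 151.5), (19.0, 19.0), 90.0)
black_marker 0.95 [442.4 286.8] 1055 ((444.35003662109375, 285.4499816894531), (12.278810501098633, 93.05583953857422), 74.74488067626953)
```

Request:
{"name": "apply_moves", "arguments": {
  "series": [
    [0, -0.15, 0, 0, 0, 0],
    [0, -0.15, 0, 0, 0, 0],
    [0, -0.15, 0, 0, 0, 0],
    [0, -0.15, 0, 0, 0, 0]
  ]
}}

```text
time: 4.72
eef_pos: [0.4681, -0.1223, 0.2501]
tcp_rot: [-0.001, 1.0, 0.0, -0.0]
contact_force: [-0.0, -0.7, 0.5]
opening: 0.998
finger_force: 0.0
```

```bash
python3 look.py t2 tray trough_lid tablet_1; python3 -c "
import cv2,numpy as np
a=cv2.imread('pics/t1.png')[:300,100:450];b=cv2.imread('pics/t2.png')[:300,100:500]
cv2.imwrite('pics/t12.png',np.hstack([a,b]))"
```

```text
tray 0.75 [358.5 174.3] 24636 ((350.62200927734375, 175.69227600097656), (130.22621154785156, 241.24710083007812), 86.37146759033203)
trough_lid 0.77 [444.9 172. ] 5223 ((443.6415100097656, 175.56410217285156), (54.80491638183594, 116.30230712890625), 1.1691392660140991)
tablet_1 0.65 [298.6 210.3] 225 ((297.0, 209.5), (15.0, 16.0), 90.0)
tablet_1 0.63 [338.1 181. ] 252 ((337.0000305175781, 181.0), (16.970561981201172, 16.970561981201172), 45.0)
tablet_1 0.62 [347.2 208.4] 277 ((348.0, 210.5), (17.0, 18.0), 90.0)
tablet_1 0.6 [294.9 163.3] 283 ((297.0, 164.0), (18.0, 18.0), 90.0)
tablet_1 0.6 [343.8 152.5] 306 ((343.7500305175781, 151.75), (17.677669525146484, 19.798988342285156), 45.0)
```

View pics/t12.png

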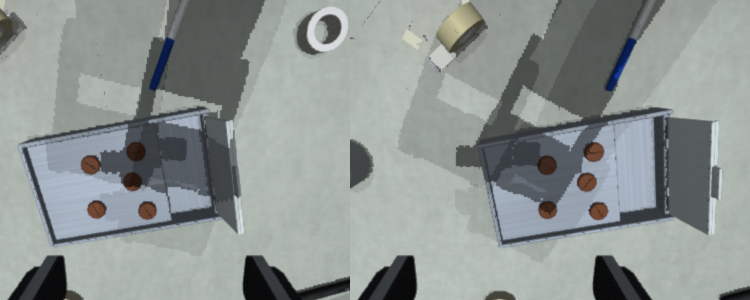

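Both crops show the tray with five tablets, the plate edge near crop col 168 / 618, and the lid standing open to the right. Corner positions: back near (119,145) / back far (152,244) in t1, (229,145) / (249,245) in t2. Fitting the tray.

```bash
python3 - <<'E'
import fit as F; from fit import *
np.set_printoptions(precision=4,suppress=True)
V={}
for k in('t1','t2'):
    st,im,s=pickle.load(open(k+'.pkl','rb')); V[k]=(cam('wrist',st),s,im)
c1,c2=V['t1'][0],V['t2'][0]
for n,a,b in(('backnear',(119,145),(229,145)),('backfar',(152,244),(249,245)),('frontnear',(306,108),(420,109)),('lidedge far',(341,233),(464,234)),('lidedge near',(329,121),(468,121))): print(n,tri([ray(c1,a),ray(c2,b)]))
tr=box(-.064,.064,-.105,.104,0,.031); tr2=box(-.064,.064,-.105,.045,0,.040)
views=[]
for k in V:
    s=V[k][1]; lid=cv2.dilate(s['trough_lid'][0]['pixels'].astype(np.uint8),np.ones((5,5)))
    views.append((V[k][0],np.maximum(s['tray'][0]['pixels'],0).astype(np.float32)*(1-lid),1-lid.astype(np.float32)))
om=F.mask
def mk(full):
    def m(cm,pts,p):
        w=[v[2] for v in views if v[0] is cm][0]
        a=om(cm,tr,p); b=om(cm,full,p); return np.maximum(a,b)*w
    return m
for nm,f in(('short',tr2),('long',box(-.064,.064,-.105,.104,0,.04))):
    F.mask=mk(f)
    for z in(0.,None): print(nm,F.fit([(v[0],v[1]) for v in views],None,np.array([.487,-.04,0,.12]),fixz=z))
t=[[r['xy'] for r in V[k][1]['tablet_1']] for k in V]
P=[min((tri([ray(c1,np.array(a)*[512,384]),ray(c2,np.array(b)*[512,384])]) for b in t[1]),key=lambda q:abs(q[0][2]-.036)+q[1][0]*10) for a in t[0]]
for q in P: print('tab',q[0],q[1][0])
P2=[[onz(c,np.array(a)*[512,384],.036) for a in tt] for c,tt in((c1,t[0]),(c2,t[1]))]
print(np.array(P2))
E
```

```text
backnear (array([ 0.443 , -0.1497,  0.0386]), [np.float64(8.155383389516295e-05), np.float64(8.155383389529961e-05)])
backfar (array([ 0.566 , -0.1287,  0.034 ]), [np.float64(0.0004884907995803586), np.float64(0.0004884907995803707)])
frontnear (array([0.4049, 0.0505, 0.0383]), [np.float64(0.00025701367517107633), np.float64(0.0002570136751710004)])
lidedge far (array([0.5175, 0.0802, 0.1025]), [np.float64(0.000233611774525712), np.float64(0.00023361177452585312)])
lidedge near (array([0.4111, 0.0605, 0.1021]), [np.float64(0.00024303445615325156), np.float64(0.00024303445615319875)])
short (array([ 0.4862, -0.0368,  0.    ,  0.1727]), np.float64(0.9170235991477966))
short (array([ 0.4865, -0.0372, -0.0011,  0.1763]), np.float64(0.9176144897937775))
long (array([ 0.4858, -0.0371,  0.    ,  0.1811]), np.float64(0.9213608205318451))
long (array([ 0.4866, -0.0372, -0.0019,  0.1799]), np.float64(0.9240747690200806))
tab [ 0.4646 -0.0772  0.0363] 0.000907350121537496
tab [ 0.5202 -0.0118  0.0297] 8.214429066065356e-05
tab [ 0.4817 -0.0281  0.0383] 0.0018004167311231462
tab [ 0.5182 -0.0712  0.0404] 9.298133826759855e-05
tab [ 0.4533 -0.0222  0.0299] 0.0004219537808981498
[[[ 0.4657 -0.0774  0.036 ]
  [ 0.5178 -0.0117  0.036 ]
  [ 0.4805 -0.0282  0.036 ]
  [ 0.5198 -0.072   0.036 ]
  [ 0.4524 -0.0219  0.036 ]]

 [[ 0.52   -0.0705  0.036 ]
  [ 0.4843 -0.0274  0.036 ]
  [ 0.5176 -0.0139  0.036 ]
  [ 0.4638 -0.0772  0.036 ]
  [ 0.4516 -0.024   0.036 ]]]
```

Request:
{"name": "apply_moves", "arguments": {
  "series": [
    [0.031, 0.561, 0, 0, 0, 0.286],
    [0.031, 0.561, 0, 0, 0, 0.286],
    [0.031, 0.561, 0, 0, 0, 0.286],
    [0.031, 0.561, 0, 0, 0, 0.286],
    [0.031, 0.561, 0, 0, 0, 0.286],
    [0.031, 0.561, 0, 0, 0, 0.286],
    [0.031, 0.561, 0, 0, 0, 0.286],
    [0.031, 0.561, 0, 0, 0, 0.286],
    [0.031, 0.561, -0.07, 0, 0, 0.286],
    [0.031, 0.561, -0.14, 0, 0, 0.286],
    [0.031, 0.561, -0.18, 0, 0, 0.286],
    [0.031, 0.561, -0.221, 0, 0, 0.286],
    [0.031, 0.561, -0.221, 0, 0, 0.286],
    [0.031, 0.561, -0.221, 0, 0, 0.286]
  ]
}}

```text
time: 6.68
eef_pos: [0.4935, 0.3258, 0.0749]
tcp_rot: [-0.113, 0.994, 0.0, 0.001]
contact_force: [0.8, 0.2, 0.4]
opening: 1.001
finger_force: 0.0
```

Request:
{"name": "apply_moves", "arguments": {
  "series": [
    [0, 0, 0, 0, 0, 0],
    [0, 0, 0, 0, 0, 0],
    [0, 0, 0, 0, 0, 0],
    [0, 0, 0, 0, 0, 0],
    [0, 0, 0, 0, 0, 0],
    [0, 0, 0, 0, 0, 0],
    [0, 0, 0, 0, 0, 0],
    [0, 0, 0, 0, 0, 0]
  ],
  "jaw": 0,
  "squeeze": 60
}}

```text
time: 7.68
eef_pos: [0.4933, 0.3257, 0.0741]
tcp_rot: [-0.113, 0.994, 0.0, 0.001]
contact_force: [0.2, -0.6, 4.8]
opening: 0.201
finger_force: 59.0
```

Request:
{"name": "apply_moves", "arguments": {
  "series": [
    [0, 0, 0.02, 0, 0, 0],
    [0, 0, 0.05, 0, 0, 0],
    [0, 0, 0.09, 0, 0, 0],
    [0, 0, 0.14, 0, 0, 0],
    [0, 0, 0.16, 0, 0, 0],
    [0, 0, 0.16, 0, 0, 0],
    [0, 0, 0.16, 0, 0, 0]
  ]
}}

```text
time: 8.55
eef_pos: [0.4917, 0.325, 0.1993]
tcp_rot: [-0.113, 0.994, -0.001, -0.002]
contact_force: [-0.2, 0.6, -2.3]
opening: 0.202
finger_force: 58.5
```

```bash
python3 look.py g1 scraper scraper_grip stand
```

```text
scraper 0.89 [253.3 257.5] 8105 ((254.0, 252.0), (220.0, 46.0), 90.0)
scraper_grip 0.96 [252.5 260.6] 7875 ((254.5, 252.0), (220.0, 45.0), 90.0)
scraper_grip 0.74 [  0.9 140.9] 452 ((6.0, 127.0), (64.0, 12.0), 90.0)
stand 0.92 [456.7 119. ] 9997 ((458.6246337890625, 125.95127868652344), (72.58501434326172, 158.23104858398438), 15.5241117477417)
stand 0.84 [256.5 139.9] 5106 ((253.83416748046875, 167.95755004882812), (64.12493133544922, 131.11204528808594), 1.123302698135376)
```

View pics/g1.png

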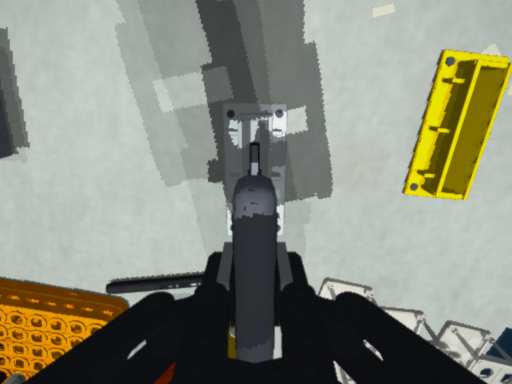

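The scraper is held squarely: bar vertical in the picture at col 254, blade end at about (255,142), empty stand below it at col 255. Quick check for offset or pitch along the bar.

```bash
python3 - <<'E'
from h import *; import pickle
st,im,s=pickle.load(open('g1.pkl','rb')); cm=cam('wrist',st)
T=np.eye(4);T[:3,:3]=R.from_quat(st['tcp_rot']).as_matrix();T[:3,3]=st['eef_pos']
f=lambda x,y,z:np.round(proj(cm,(T@[x,y,z,1])[:3]),1)
print('gripnear top',f(.048,0,-.012),'bottom',f(.048,0,.016),'far top',f(-.048,0,-.012),'blade near lip',f(.053,0,.068),'blade near up',f(.053,0,.02))
m=s['scraper'][0]['pixels'];r=np.argwhere(m);print('rows',r[:,0].min(),r[:,0].max())
for a in (170,175,180,190,200,250,300,350): c=np.where(m[a])[0]; print(a,(c.min(),c.max()) if len(c) else None)
# stand base corners predicted
for z in(.006,):
  for x,y in((-.072,-.032),(-.072,.032),(.072,-.032)):
    q=R.from_euler('z',.225).apply([x,y,z])+[.493,.3262,0]; print('stand',np.round(proj(cm,q),1))
E
```

```text
gripnear top [254.3 189.6] bottom [254.3 170.7] far top [254.5 379.7] blade near lip [254.2 141.3] blade near up [254.3 158.2]
rows 142 362
170 (np.int64(248), np.int64(261))
175 (np.int64(245), np.int64(264))
180 (np.int64(238), np.int64(272))
190 (np.int64(234), np.int64(275))
200 (np.int64(232), np.int64(276))
250 (np.int64(233), np.int64(276))
300 (np.int64(235), np.int64(273))
350 (np.int64(236), np.int64(274))
stand [222.7 102.9]
stand [288.  102.9]
stand [226.9 235.6]
```

Request:
{"name": "apply_moves", "arguments": {
  "series": [
    [0.009, -0.552, 0.01, 0, 0, -0.057],
    [0.009, -0.552, 0.01, 0, 0, -0.057],
    [0.009, -0.552, 0.01, 0, 0, -0.057],
    [0.009, -0.552, 0.01, 0, 0, -0.057],
    [0.009, -0.552, 0.01, 0, 0, -0.057],
    [0.009, -0.552, 0.01, 0, 0, -0.057],
    [0.009, -0.552, 0.01, 0, 0, -0.057],
    [0.009, -0.552, 0.01, 0, 0, -0.057],
    [0.009, -0.552, -0.04, 0, 0, -0.057],
    [0.009, -0.552, -0.08, 0, 0, -0.057],
    [0.009, -0.552, -0.105, 0, 0, -0.057],
    [0.009, -0.552, -0.105, 0, 0, -0.057],
    [0.009, -0.552, -0.105, 0, 0, -0.057]
  ]
}}

```text
time: 10.38
eef_pos: [0.5007, -0.1157, 0.1183]
tcp_rot: [-0.091, 0.996, -0.0, 0.001]
contact_force: [-0.1, 0.3, -1.3]
opening: 0.199
finger_force: 59.3
```

```bash
python3 look.py s1 tray scraper; python3 - <<'E'
from h import *; import pickle
st,im,s=pickle.load(open('s1.pkl','rb')); cm=cam('wrist',st); print(st['eef_pos'])
for x,y,z in((-.064,-.105,.04),(-.064,.03,.04),(-.059,-.08,.04),(-.059,-.04,.03),(.059,-.04,.03)):
    q=R.from_euler('z',.18).apply([x,y,z])+[.486,-.037,0]; print((x,y,z),np.round(proj(cm,q),1))
E
```

```text
tray 0.72 [390.7 192. ] 40706 ((363.5, 205.5), (181.0, 295.0), 90.0)
scraper 0.62 [254.6 258. ] 7944 ((254.5, 252.0), (220.0, 45.0), 90.0)
[ 0.50065731 -0.11570563  0.11828414]
(-0.064, -0.105, 0.04) [215.3 120.6]
(-0.064, 0.03, 0.04) [427.6 120.8]
(-0.059, -0.08, 0.04) [254.6 128.6]
(-0.059, -0.04, 0.03) [314.2 126.8]
(0.059, -0.04, 0.03) [304.7 277.5]
```

View pics/s1.png

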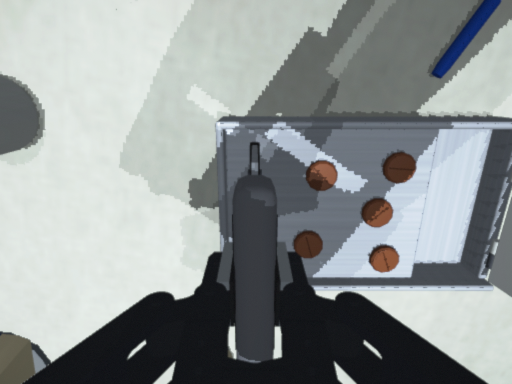

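The picture shows the blade end (255,142) inside the tray's near rim (row ~125), behind all tablets, with the tray corner at (217,119) as predicted. Lowering.

Request:
{"name": "apply_moves", "arguments": {
  "series": [
    [0, 0, -0.012, 0, 0, 0],
    [0, 0, -0.02, 0, 0, 0],
    [0, 0, -0.024, 0, 0, 0],
    [0, 0, -0.024, 0, 0, 0],
    [0, 0, -0.024, 0, 0, 0]
  ]
}}

```text
time: 11.15
eef_pos: [0.5001, -0.1161, 0.0982]
tcp_rot: [-0.09, 0.996, -0.0, 0.0]
contact_force: [-0.4, -0.5, -0.8]
opening: 0.201
finger_force: 59.3
```

Request:
{"name": "apply_moves", "arguments": {
  "series": [
    [-0.0016, 0.0087, -0.001, 0, 0, 0],
    [-0.0032, 0.0173, -0.001, 0, 0, 0],
    [-0.0047, 0.026, -0.001, 0, 0, 0],
    [-0.0063, 0.0347, -0.001, 0, 0, 0],
    [-0.0079, 0.0433, -0.001, 0, 0, 0],
    [-0.0095, 0.052, -0.001, 0, 0, 0],
    [-0.011, 0.0607, -0.001, 0, 0, 0],
    [-0.0126, 0.0693, -0.001, 0, 0, 0],
    [-0.0142, 0.078, -0.001, 0, 0, 0],
    [-0.0158, 0.0867, -0.001, 0, 0, 0],
    [-0.0174, 0.0953, -0.001, 0, 0, 0],
    [-0.0189, 0.104, -0.001, 0, 0, 0],
    [-0.0205, 0.1127, -0.001, 0, 0, 0],
    [-0.0221, 0.1213, -0.001, 0, 0, 0],
    [-0.0237, 0.13, -0.001, 0, 0, 0],
    [-0.0252, 0.1387, -0.001, 0, 0, 0],
    [-0.0268, 0.1473, -0.001, 0, 0, 0],
    [-0.0284, 0.156, -0.001, 0, 0, 0],
    [-0.0284, 0.156, -0.001, 0, 0, 0],
    [-0.0284, 0.156, -0.001, 0, 0, 0]
  ]
}}

```text
time: 13.65
eef_pos: [0.4775, 0.0094, 0.0979]
tcp_rot: [-0.09, 0.996, 0.0, 0.0]
contact_force: [0.8, -2.4, 5.9]
opening: 0.203
finger_force: 60.4
```

```bash
python3 look.py s2 tablet_1
```

```text
tablet_1 0.7 [284.3 154.2] 761 ((284.0000305175781, 153.00001525878906), (29.698482513427734, 31.11269760131836), 45.0)
```

View pics/s2.png

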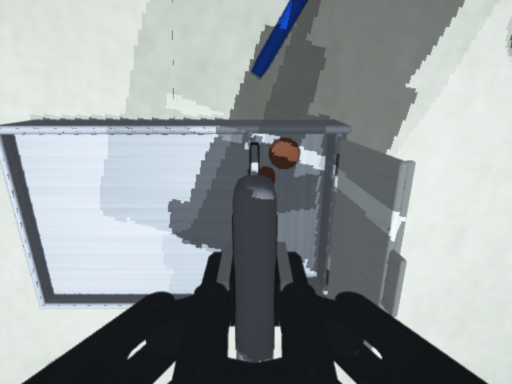

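The plate is clear behind the blade, with tablets in the trough at (284,153) and (266,178). Raising and stepping back to look.

Request:
{"name": "apply_moves", "arguments": {
  "series": [
    [0, 0, 0.02, 0, 0, 0],
    [0, 0, 0.07, 0, 0, 0],
    [0, 0, 0.13, 0, 0, 0],
    [0.02, -0.06, 0.15, 0, 0, 0],
    [0.02, -0.11, 0.15, 0, 0, 0],
    [0.02, -0.11, 0.15, 0, 0, 0],
    [0.02, -0.11, 0.15, 0, 0, 0]
  ]
}}

```text
time: 14.62
eef_pos: [0.4922, -0.078, 0.2163]
tcp_rot: [-0.09, 0.996, 0.002, -0.001]
contact_force: [0.2, -0.4, -1.4]
opening: 0.201
finger_force: 59.4
```

```bash
python3 look.py s3 tablet_1; python3 - <<'E'
from h import *; import pickle
st,im,s=pickle.load(open('s3.pkl','rb')); cm=cam('wrist',st)
for r in s['tablet_1']:
    for z in (.0105,.025):
        q=R.from_euler('z',-.18).apply(onz(cm,np.array(r['xy'])*[512,384],z)-[.486,-.037,0]); print(np.round(q,4))
E
```

```text
tablet_1 0.74 [253.3 257.5] 7945 ((255.0, 252.0), (220.0, 46.0), 90.0)
tablet_1 0.72 [343. 174.] 168 ((342.673095703125, 173.13462829589844), (10.394155502319336, 18.43491554260254), 11.309932708740234)
tablet_1 0.58 [342.5 149.6] 214 ((344.8500061035156, 150.4499969482422), (11.384199142456055, 21.819713592529297), 18.43494987487793)
tablet_1 0.56 [344.8 212. ] 246 ((344.5, 214.0), (18.0, 15.0), 90.0)
tablet_1 0.55 [357.9 132.2] 392 ((357.0, 131.5), (21.0, 22.0), 90.0)
tablet_1 0.51 [340.6 196.6] 151 ((340.0, 195.5), (17.0, 10.0), 90.0)
tablet_1 0.35 [418.7 182.8] 6450 ((417.6307067871094, 188.17529296875), (59.47505187988281, 131.27801513671875), 8.29714584350586)
[ 0.108  -0.042   0.0105]
[ 0.0995 -0.042   0.025 ]
[0.0041 0.0565 0.0105]
[0.0002 0.0522 0.025 ]
[-0.0229  0.0535  0.0105]
[-0.0256  0.0493  0.025 ]
[0.0491 0.0627 0.0105]
[0.0432 0.0581 0.025 ]
[-0.0413  0.068   0.0105]
[-0.0432  0.0632  0.025 ]
[0.0304 0.0562 0.0105]
[0.0253 0.0519 0.025 ]
[0.0143 0.1415 0.0105]
[0.0099 0.1335 0.025 ]
```

View pics/s3.png

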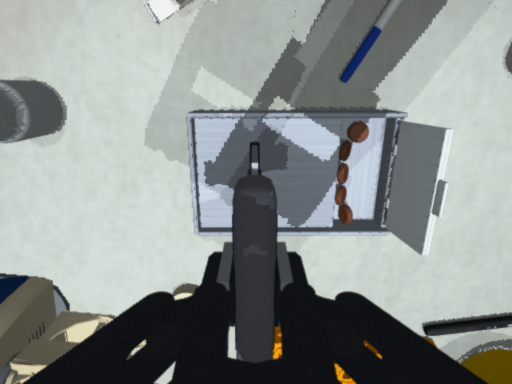

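All five tablets lie in the trough (cols 340-358, rows 132-214), some leaning on its wall, and the plate is empty. Returning the scraper.

Request:
{"name": "apply_moves", "arguments": {
  "series": [
    [-0.001, 0.506, 0, 0, 0, 0.057],
    [-0.001, 0.506, 0, 0, 0, 0.057],
    [-0.001, 0.506, 0, 0, 0, 0.057],
    [-0.001, 0.506, 0, 0, 0, 0.057],
    [-0.001, 0.506, 0, 0, 0, 0.057],
    [-0.001, 0.506, 0, 0, 0, 0.057],
    [-0.001, 0.506, 0, 0, 0, 0.057],
    [-0.001, 0.506, -0.05, 0, 0, 0.057],
    [-0.001, 0.506, -0.1, 0, 0, 0.057],
    [-0.001, 0.506, -0.13, 0, 0, 0.057],
    [-0.001, 0.506, -0.13, 0, 0, 0.057],
    [-0.001, 0.506, -0.13, 0, 0, 0.057]
  ]
}}

```text
time: 16.23
eef_pos: [0.4927, 0.3263, 0.1147]
tcp_rot: [-0.113, 0.994, 0.0, 0.001]
contact_force: [0.1, -0.5, -1.0]
opening: 0.199
finger_force: 59.7
```

Request:
{"name": "apply_moves", "arguments": {
  "series": [
    [0, 0, -0.008, 0, 0, 0],
    [0, 0, -0.016, 0, 0, 0],
    [0, 0, -0.024, 0, 0, 0],
    [0, 0, -0.03, 0, 0, 0],
    [0, 0, -0.036, 0, 0, 0],
    [0, 0, -0.042, 0, 0, 0],
    [0, 0, -0.047, 0, 0, 0],
    [0, 0, -0.05, 0, 0, 0],
    [0, 0, -0.05, 0, 0, 0],
    [0, 0, -0.05, 0, 0, 0]
  ]
}}

```text
time: 17.48
eef_pos: [0.4926, 0.3256, 0.0741]
tcp_rot: [-0.113, 0.994, -0.0, 0.0]
contact_force: [-2.6, -1.4, 2.4]
opening: 0.203
finger_force: 60.1
```

Request:
{"name": "apply_moves", "arguments": {
  "series": [
    [0, 0, 0, 0, 0, 0],
    [0, 0, 0, 0, 0, 0],
    [0, 0, 0, 0, 0, 0],
    [0, 0, 0, 0, 0, 0],
    [0, 0, 0, 0, 0, 0],
    [0, 0, 0, 0, 0, 0],
    [0, 0, 0.05, 0, 0, 0],
    [0, 0, 0.1, 0, 0, 0],
    [0, 0, 0.18, 0, 0, 0],
    [0, 0, 0.22, 0, 0, 0],
    [0, -0.1, 0.22, 0, 0, -0.28],
    [0, -0.1, 0.22, 0, 0, -0.28],
    [0, -0.1, 0.22, 0, 0, -0.28]
  ],
  "jaw": 1
}}

```text
time: 19.1
eef_pos: [0.4925, 0.2448, 0.2493]
tcp_rot: [-0.002, 1.0, 0.0, -0.0]
contact_force: [0.4, -0.2, 0.3]
opening: 1.003
finger_force: 0.0
```

```bash
python3 look.py p1 scraper stand trough_lid; python3 - <<'E'
from fit import *; import fit as F
st,im,s=pickle.load(open('p1.pkl','rb')); cm=cam('wrist',st); print(st['eef_pos'])
g=s['scraper'][0]['pixels'].astype(np.float32)
print(F.fit([(cm,g)],box(-.048,.048,-.009,.009,.052,.080),np.array([.493,.326,.006,.2]),fixz=.006))
S=min(s['stand'],key=lambda r:np.hypot(*(np.array(r['xy'])*[512,384]-proj(cm,(.493,.326,.006)))))
b=box(-.072,.072,-.032,.032,0,.006); gr=box(-.048,.048,-.009,.009,.058,.086); om=F.mask
F.mask=lambda cm,pts,p: np.maximum(om(cm,b,p),om(cm,gr,p))
print('stand',F.fit([(cm,np.maximum(g,S['pixels']))],None,np.array([.493,.3265,0,.2]),fixz=0.))
# both free
E
```

```text
scraper 0.63 [331.6 169.1] 2444 ((333.507080078125, 169.59884643554688), (109.79428100585938, 25.67668342590332), 80.7066879272461)
stand 0.71 [487.7  85.3] 6574 ((483.0, 81.0), (140.0, 56.0), 90.0)
stand 0.67 [313.1 148.2] 4124 ((320.01666259765625, 158.96539306640625), (121.99667358398438, 56.781272888183594), 82.04248046875)
stand 0.48 [ 47.7 152. ] 105 ((49.05000686645508, 151.15000915527344), (16.12761688232422, 7.589465141296387), 71.56504821777344)
trough_lid 0.96 [ 73.6 146.9] 3730 ((70.96768951416016, 146.65846252441406), (130.13267517089844, 36.77662658691406), 70.55996704101562)
[0.49248883 0.24475754 0.24930449]
(array([0.48939593, 0.32370576, 0.006     , 0.24306401]), np.float64(0.8892942070960999))
stand (array([0.49297127, 0.32575612, 0.        , 0.23226767]), np.float64(0.9675937294960022))
```

View pics/p1.png

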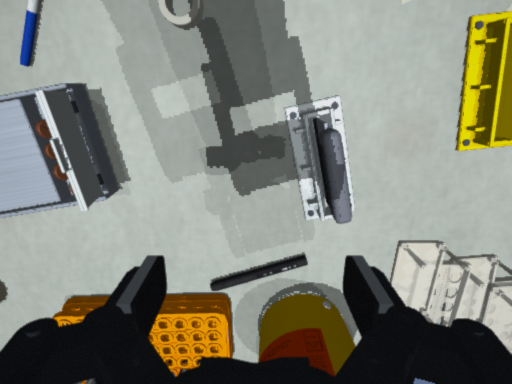

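The scraper stands in its slot at about (333,170), the lid is open at (71,147) and the tablets show in the trough. Going outside the lid with closed fingers.

Request:
{"name": "apply_moves", "arguments": {
  "series": [
    [-0.0106, -0.164, 0, 0, 0, 0.224],
    [-0.0106, -0.164, 0, 0, 0, 0.224],
    [-0.0106, -0.164, 0, 0, 0, 0.224],
    [-0.0106, -0.164, 0, 0, 0, 0.224],
    [-0.0106, -0.164, 0, 0, 0, 0.224],
    [-0.0106, -0.164, -0.07, 0, 0, 0.224],
    [-0.0106, -0.164, -0.13, 0, 0, 0.224],
    [-0.0106, -0.164, -0.17, 0, 0, 0.224],
    [-0.0106, -0.164, -0.194, 0, 0, 0.224],
    [-0.0106, -0.164, -0.194, 0, 0, 0.224],
    [-0.0106, -0.164, -0.194, 0, 0, 0.224]
  ],
  "jaw": 0,
  "squeeze": 20
}}

```text
time: 20.68
eef_pos: [0.4848, 0.1151, 0.0952]
tcp_rot: [-0.092, 0.996, -0.0, 0.001]
contact_force: [0.3, 0.2, -0.1]
opening: 0.003
finger_force: 0.0
```

```bash
python3 -c "
from plant import ctrl; print(ctrl.nose_length, ctrl.get_state()['eef_pos'])"
```

```text
0.019 [0.48480907 0.11512118 0.09523617]
```

Request:
{"name": "apply_moves", "arguments": {
  "series": [
    [0.0045, -0.0246, 0, 0, 0, 0],
    [0.0068, -0.037, 0, 0, 0, 0],
    [0.009, -0.0492, 0, 0, 0, 0],
    [0.0107, -0.058, 0, 0, 0, 0],
    [0.0123, -0.0677, 0, 0, 0, 0],
    [0.0134, -0.074, -0.0015, 0, 0, 0],
    [0.0145, -0.08, -0.0037, 0, 0, 0],
    [0.0156, -0.086, -0.0085, 0, 0, 0],
    [0.0166, -0.091, -0.0138, 0, 0, 0],
    [0.0173, -0.095, -0.02, 0, 0, 0],
    [0.0179, -0.0984, -0.0263, 0, 0, 0],
    [0.0186, -0.102, -0.0313, 0, 0, 0],
    [0.0192, -0.1058, -0.0363, 0, 0, 0],
    [0.0197, -0.1083, -0.04, 0, 0, 0],
    [0.0201, -0.1107, -0.0438, 0, 0, 0],
    [0.0201, -0.1107, -0.0438, 0, 0, 0]
  ]
}}

```text
time: 22.68
eef_pos: [0.5, 0.0256, 0.059]
tcp_rot: [-0.091, 0.996, 0.0, -0.0]
contact_force: [0.0, 0.1, -0.7]
opening: -0.001
finger_force: 0.0
```

Request:
{"name": "apply_moves", "arguments": {
  "series": [
    [0.0003, -0.0015, -0.003, 0, 0, 0],
    [0.0005, -0.0025, -0.005, 0, 0, 0],
    [0.0005, -0.0025, -0.0065, 0, 0, 0],
    [0.0005, -0.0025, -0.008, 0, 0, 0],
    [0.0005, -0.0025, -0.008, 0, 0, 0]
  ]
}}

```text
time: 23.3
eef_pos: [0.5007, 0.0237, 0.0544]
tcp_rot: [-0.091, 0.996, -0.0, -0.001]
contact_force: [-4.4, 0.4, 10.3]
opening: 0.001
finger_force: 4.9
```

Request:
{"name": "apply_moves", "arguments": {
  "series": [
    [0, 0, -0.002, 0, 0, 0],
    [0, 0, -0.002, 0, 0, 0],
    [0, 0, 0.03, 0, 0, 0],
    [0, 0, 0.1, 0, 0, 0],
    [0, 0, 0.18, 0, 0, 0],
    [0, -0.05, 0.24, 0, 0, 0],
    [0, -0.08, 0.25, 0, 0, 0],
    [0, -0.08, 0.25, 0, 0, 0],
    [0, -0.08, 0.25, 0, 0, 0]
  ]
}}

```text
time: 24.42
eef_pos: [0.4999, -0.0397, 0.2516]
tcp_rot: [-0.091, 0.996, 0.001, -0.001]
contact_force: [-0.4, 0.4, 0.3]
opening: 0.001
finger_force: 0.0
```

```bash
python3 look.py e1 trough_lid tablet_1; python3 - <<'E'
from h import *; import pickle
st,im,s=pickle.load(open('e1.pkl','rb')); cm=cam('wrist',st); print(st['eef_pos'])
for x in(-.056,.056):
  for th in(0,.1,.2):
    y=.101-.06*np.cos(th); z=.037+.06*np.sin(th)
    print(x,th,np.round(proj(cm,R.from_euler('z',.18).apply([x,y,z])+[.486,-.037,0]),1))
ims=ctrl.read_camera('scene'); a=cv2.resize(ims[160:280,180:340],None,fx=2.5,fy=2.5,interpolation=cv2.INTER_CUBIC)
w=im[:300,200:]; o=np.zeros((300,w.shape[1]+400,3),np.uint8); o[:,:w.shape[1]]=w; o[:,w.shape[1]:]=a; save('e12.png',o)
E
```

```text
trough_lid 0.87 [320.4 151.1] 5757 ((319.70782470703125, 152.93930053710938), (69.74439239501953, 101.25868225097656), 1.2453641891479492)
[ 0.49989377 -0.03970714  0.25163622]
-0.056 0 [298.2 102.8]
-0.056 0.1 [299.3 103.1]
-0.056 0.2 [301.  103.4]
0.056 0 [293.8 203.1]
0.056 0.1 [294.7 205. ]
0.056 0.2 [296.1 206.8]
```

View pics/e12.png

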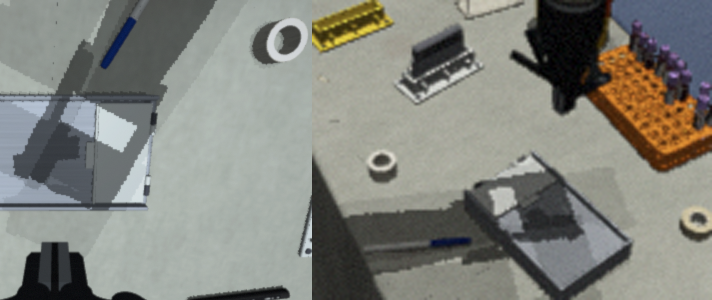

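The lid lies level over the trough (no tablet visible) and the scraper stands upright in its white stand; contact at about z = 35 mm, against a shut-lid top of 37 mm, confirms the lid is down.

```bash
python3 -c "
from plant import ctrl; print(ctrl.sign_off())"
```

```text
the job is handed in; nothing more can be done
None
```

I swept all five tablets into the trough, stood the scraper back in its stand and shut the lid flat over them, then handed the job in at about 25 s; no verdict came back.

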